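Seat heel lifts in the thickness gauge rack

TASK

Two heel lifts of different thickness stand in the little plywood stand. Put each one upright, straight edge down, into the slot of the wooden gauge rack that just fits its thickness, the thicker one first and then the thinner; press each down past the springy roller until it stops on the bottom, and bear on it there for half a second with about 12 newtons, but never with more than 25, before letting go. The stops lie at different depths that you can only feel, and the spool, the old heel and the tape measure in front must stay where they are.

Things in the scene. Friction and masses are not known exactly. Their poses are not given: they have to be found in the camera images.
- gauge_rack: Fixed light wood gauge rack, 90 mm along x, 203 mm along y, 50 mm high, on a thin 116x213 mm plate; three slots side by side, 72 mm apart along y, narrowing from the +y end to the -y end. Origin: centre of its underside; z up. Each slot has a rubber bottom stop (yields 1 mm for 10 N) at an unmeasured depth, 20 to 33 mm below the rack's top, different in every slot and at every start.
- slot_wide (a point): Middle of the mouth of the widest slot, level with the rack's top. x along the slot, y across it, z up. Slot 66 mm long, 21 mm wide, mouth bevelled (6 mm on the long sides, 4 mm at the ends). Neither lift belongs here; else like the others.
- slot_mid (a point): Middle of the mouth of the middle slot, level with the rack's top. x along the slot, y across it, z up. Slot 66 mm long, 16 mm wide, mouth bevelled (6 mm on the long sides, 4 mm at the ends). For the 14 mm lift (1 mm to spare each side). A brass sprung roller on the +y wall, axis 16 mm down, stands 2.5 mm out into the slot; it takes 1 to 4 N to push a lift past it, more than its weight.
- slot_narrow (a point): Middle of the mouth of the narrowest slot, level with the rack's top. x along the slot, y across it, z up. Slot 66 mm long, 11 mm wide, mouth bevelled (6 mm on the long sides, 4 mm at the ends). For the 9 mm lift (1 mm to spare each side). A brass sprung roller on the +y wall, axis 16 mm down, stands 2.5 mm out into the slot; it takes 1 to 4 N to push a lift past it, more than its weight.
- lift_thick: The 14 mm heel lift described at its centre point; origin in the middle of its straight lower edge. Its groove (either of two, 92 mm apart) is 18 mm wide, 10 mm deep, its floor 6 mm above the bench.
- lift_thick_centre (a point): Loose dark brown heel lift: D-shaped plate with small brass nail heads, 14 mm thick, 62 mm wide, 66 mm tall, about 75 g, on its straight edge, round end up, in a groove of the plywood stand. This point: its centre, half-way up (33 mm above the straight edge) and half-way through; x along its width, y through its thickness, z to the round end.
- lift_thin: The 9 mm heel lift described at its centre point; origin in the middle of its straight lower edge. Its groove (either of two, 92 mm apart) is 18 mm wide, 10 mm deep, its floor 6 mm above the bench.
- lift_thin_centre (a point): Loose dark brown heel lift: D-shaped plate with small brass nail heads, 9 mm thick, 62 mm wide, 66 mm tall, about 50 g, on its straight edge, round end up, in a groove of the plywood stand. This point: its centre, half-way up (33 mm above the straight edge) and half-way through; x along its width, y through its thickness, z to the round end.
- spool: Bystander: thread spool, 43 mm across, 56 mm tall, standing loose near the front edge of the bench. Origin under its centre.
- heel: Bystander: worn brown shoe heel, 58x62x21 mm, lying loose near the front edge of the bench. Origin under its centre.
- tape: Bystander: round leather tape measure, 54x79x21 mm, lying loose near the front edge of the bench. Origin under its centre.

How it is judged:
On the way, in this order (a step that is already met when the one before it is completed fails the run):
1. the thicker lift, upright in the middle slot past its roller, is borne on against its stop with at least 9 N for 0.25 s (horizontal distance between lift_thick_centre and slot_mid below 0.0045 m and z of lift_thick_centre in the frame of slot_mid below 0.0155 m and angle between lift_thick_centre's own z axis and vertical below 0.12 rad and angle between the x axis of lift_thick_centre and the x axis of slot_mid, either way round below 0.1 rad and contact force between lift_thick and gauge_rack above 9 N), for 0.25 s.
2. then the thinner lift, upright in the narrowest slot past its roller, is borne on against its stop with at least 9 N for 0.25 s (horizontal distance between lift_thin_centre and slot_narrow below 0.0045 m and z of lift_thin_centre in the frame of slot_narrow below 0.0155 m and angle between lift_thin_centre's own z axis and vertical below 0.12 rad and angle between the x axis of lift_thin_centre and the x axis of slot_narrow, either way round below 0.1 rad and contact force between lift_thin and gauge_rack above 9 N), for 0.25 s.
At the end, for the whole second after the job is handed in: The thicker lift stands in the middle slot and the thinner in the narrowest, each within 4.5 mm of the slot's middle, within 0.1 rad of its direction, upright within 0.12 rad, its centre no more than 15.5 mm above the rack's top (past the roller), let go and at rest (horizontal distance between lift_thick_centre and slot_mid below 0.0045 m and z of lift_thick_centre in the frame of slot_mid below 0.0155 m and angle between each of lift_thick_centre, lift_thin_centre's own z axis and vertical below 0.12 rad and angle between the x axis of lift_thick_centre and the x axis of slot_mid, either way round below 0.1 rad and horizontal distance between lift_thin_centre and slot_narrow below 0.0045 m and z of lift_thin_centre in the frame of slot_narrow below 0.0155 m and angle between the x axis of lift_thin_centre and the x axis of slot_narrow, either way round below 0.1 rad and linear speed of each of lift_thick, lift_thin below 0.02 m/s); the robot touches nothing.
It fails at once if a lift bears on the rack with more than 25 N (contact force between any of lift_thick, lift_thin and gauge_rack above 25 N).
It fails at once if the spool, the old heel or the tape measure is moved by more than 15 mm (distance of any of spool, heel, tape from where it was at the start of the episode above 0.015 m).
It also fails if it takes over 64 s, if anything falls off the work surface, if the arm or the gripper's body presses on something with over 40 N, if the wrist force passes 120 N, or if a joint passes its speed limit or range.

ROBOT

A 6-joint arm with a two-finger parallel gripper is mounted at the origin on a cart in front of the work surface, level with it; the furniture and walls round the work are solid. World frame = base frame: x ahead of the robot, y to its left, z up, the work surface at z = 0. Lengths are in m, angles in rad, forces in N, time in s.
With the tool pointing down it reaches from about 0.3 to 0.85 m from the base axis. Payload 5.4 kg.
Tool frame: the origin (TCP) lies between the finger pads; the fingertips stand 19 mm ahead of it and the grasp point (between the pads) is the TCP (manip.tips_ahead is the distance from the TCP to the fingertips, in m); z points along the fingers, y is the line along which they close (so a half turn about z gives the same grasp; the last joint's range is limited). The gripper opens to 85 mm and grips with 20 to 120 N. Pads are 22 mm wide; open, the fingers measure 114 mm over their backs; the gripper's body (76 mm by 85 mm) begins 54 mm behind the grasp point. The pads swing forward as they close: fully open they stand 13 mm farther back than shut.
Start: joints at [0.903, 0.158, 1.597, -0, 1.386, -0.21], TCP at [0.254, 0.516, 0.25] pointing down, gripper open.
Joint ranges: [-2.91, 2.91], [-0.94, 2.29], [0.18, 2.7], [-1.29, 4.43], [0.17, 2.64], [-3, 3]. Speed limits (rad/s): [2.57, 2.57, 3.14, 3.14, 3.14, 3.14].

INTERFACE

Orientations are given as a rotation vector (axis times angle).
In Python, from cell import status, viewer, workorder, boxes_of, silhouettes, place_of, manip gives the robot as it stands.
- The arm moves only by the tool apply_moves, never from a script. Its argument "targets" is a list of rows, each a list of 7 numbers: the shift along the tool's x, y, z in cm, then the turn, a rotation vector about the tool's x, y, z in rad, then the opening in per cent of the stroke, from 0 (shut) to 100 (fully open). In form: [[tx, ty, tz, rx, ry, rz, gripper], ...]. A call has 1 to 8 rows; each row shifts and turns the commanded pose from where the row before left it, along the tool's axes as they then stand; what a row does not reach is not made up. A row lasts 1/12 s, in which the tool goes at most 41.7 mm and 7.16 degrees, less where a joint would pass 70% of its speed; a pose out of reach is approached as far as the arm can. A call with a gripper value outside its range is refused whole. The fingers move at their own pace and stop on an object; "squeeze" is the grip in N (left out, the last holds). Time passes only in rows, so rows that do not move let the fingers close. It gives the time, the measured TCP pose, the force, the opening and the grip force at its end, in the units of the state.
- status.get_obs(): the state, without advancing time (a new reading comes with each control period).
- viewer.grab_frame(name): name is "side" or "top"; returns a dict with "color" (480x640x3 uint8, red, green, blue), "depth" (480x640 float32, m along the optical axis (not along the pixel's ray), 0 where there is no reading), "fx", "fy", "cx", "cy" (pixels), "R" (3x3) and "t" (3): a world point X has camera coordinates R X + t. Camera axes: x right, y down, z forward; pixel columns grow to the right and rows downward; lengths in m; the calibration is good to about 2 mm. A picture is of the moment at which its call begins.
- workorder.finish_job(): hands the job in; it is judged then, once.
Trained networks look in a picture, given as the dict that the camera call returned (one of the last four; its "shot" number tells which), for a name from the list of things; names that differ only in an ending like _2 or _b are one class to them, and where a whole thing is asked for, a point or a joint stands for the part that bears it (a point fixed in the world has none). Each returns a list of dicts, best first, with "p" (0 to 1); they miss things now and then, are a little off and sometimes report something else, mostly with a low value. They report only what shows in the picture. A call takes as long as a camera call.
- boxes_of(picture, target): "at" ([x, y, z] in m, in world coordinates, good to about 4 mm: the middle of the surface that is visible of it).
- silhouettes(picture, target): "pixels" (480x640 bool, what is visible of it).
- place_of(picture, target): "at" ([x, y, z] in m, in world coordinates, good to about 4 mm: a listed point, or the origin of a listed thing).
The state is a dict: "clock": time; "joint_pos": joint angles; "joint_velocities": joint speeds; "joint_efforts": joint torques, N m; "position": TCP position; "tool_rot": TCP orientation; "force": force on the tool from outside, world axes, zero at the start; "moment": the same for the moment, N m; "grip_width": opening from 0.0 (shut) to 1.0 (fully open); "grasp_force": force on a finger pad.
Only numpy, scipy, OpenCV 4.12 (cv2) and the standard library are available. Lean on these libraries where they do the work, as an engineer would, in place of code of your own. Each camera call takes 0.05 s, during which the arm holds its last target. There are 200 camera calls.

## Working session

There is one attempt and no reset: what is moved stays moved. The work goes in short steps, Python scripts to look and compute and a tool call to move; the robot and the scene stay as the last step left them, time stands still between calls to the robot, and variables do not carry over. Pictures are saved under pics/ and viewed, at most 10 in all, crops included, and the job is handed in when it is done.

Besides the shell and the picture viewer there is one more tool, called by a JSON object that holds its "method" and its "body", one argument or row to a line. apply_moves: Moves the arm, as the interface text tells. Its arguments: {"type":"object","properties":{"targets":{"type":"array","items":{"type":"array","items":{"type":"number"}}},"squeeze":{"type":"number"}},"required":["targets"]}

```bash
mkdir -p pics
cat > h.py <<'E'
import numpy as np, cv2
from cell import status, viewer, workorder, boxes_of, silhouettes, place_of, manip
from scipy.spatial.transform import Rotation as Ro
def save(p,n): cv2.imwrite('pics/'+n,p["color"][:,:,::-1])
def cloud(p,m=None):
    d=p["depth"]; v,u=np.nonzero((d>0) if m is None else (m&(d>0))); z=d[v,u]
    c=np.c_[(u-p["cx"])/p["fx"]*z,(v-p["cy"])/p["fy"]*z,z]
    return (c-np.array(p["t"]))@np.array(p["R"])
E
python3 - <<'E'
from h import *
o=status.get_obs(); print({k:np.round(v,3) for k,v in o.items()}, manip.tips_ahead)
for n in("top","side"):
    p=viewer.grab_frame(n); save(p,n+"1.png"); print(n,"cam",-np.array(p["R"]).T@p["t"])
    for t in("gauge_rack","slot_wide","slot_mid","slot_narrow","lift_thick_centre","lift_thin_centre","spool","heel","tape"):
        print(t,[(np.round(a["at"],4),round(a["p"],2)) for a in place_of(p,t)[:2]])
    for t in("lift_thick","lift_thin"):
        for s in silhouettes(p,t)[:1]:
            c=cloud(p,s["pixels"]); print(t,s["p"],len(c),np.percentile(c,[2,50,98],axis=0).round(4).tolist())
            c=c[(c[:,2]>.03)]; r=cv2.minAreaRect((c[:,:2]*1000).astype(np.float32)); print(r)
E
```

```text
{'clock': np.float64(0.0), 'joint_pos': array([ 0.903,  0.159,  1.598,  0.   ,  1.386, -0.21 ]), 'joint_velocities': array([-0.002, -0.   , -0.001,  0.   ,  0.002,  0.001]), 'joint_efforts': array([ 0.0000e+00, -3.9600e+01, -3.3143e+01, -0.0000e+00,  8.0000e-03,
        0.0000e+00]), 'position': array([0.254, 0.515, 0.249]), 'tool_rot': array([-7.130e-01, -3.059e+00,  3.000e-03]), 'force': array([ 0.052,  0.288, -0.593]), 'moment': array([-0.014,  0.052,  0.012]), 'grasp_force': np.float64(0.0), 'grip_width': np.float64(1.003)} 0.019
top cam [ 0.20216572 -0.01831348  1.31290671]
gauge_rack [(array([ 0.5228, -0.0985, -0.0014]), 0.71)]
slot_wide [(array([ 0.5349, -0.0266,  0.051 ]), 0.97), (array([ 0.3702, -0.1513, -0.0015]), 0.45)]
slot_mid [(array([ 0.5214, -0.103 ,  0.051 ]), 0.88)]
slot_narrow [(array([ 0.5093, -0.171 ,  0.0501]), 0.83)]
lift_thick_centre [(array([0.5129, 0.154 , 0.0374]), 0.7), (array([0.5152, 0.156 , 0.0088]), 0.54)]
lift_thin_centre [(array([0.5268, 0.247 , 0.0412]), 0.52)]
spool [(array([ 0.3708, -0.2992,  0.0005]), 0.91)]
heel [(array([ 0.3699, -0.1497,  0.002
[... 860 characters left out ...]
t_thick_centre [(array([0.5168, 0.1541, 0.0382]), 0.6)]
lift_thin_centre [(array([0.5292, 0.2439, 0.0395]), 0.97)]
spool [(array([ 0.3686, -0.3007, -0.0009]), 0.91), (array([0.5141, 0.1538, 0.0065]), 0.4)]
heel [(array([ 0.3698, -0.1487, -0.0005]), 0.92)]
tape [(array([ 0.3853, -0.0195,  0.0008]), 0.72)]
lift_thick 0.66 692 [[0.4836, 0.1428, 0.0142], [0.5113, 0.1478, 0.0436], [0.5429, 0.1631, 0.0716]]
((513.61083984375, 151.86834716796875), (18.81700897216797, 62.38800811767578), 82.66030883789062)
lift_thin 0.64 697 [[0.4836, 0.1428, 0.0141], [0.5108, 0.1477, 0.0434], [0.5421, 0.1614, 0.0716]]
((513.61083984375, 151.86834716796875), (18.81700897216797, 62.38800811767578), 82.66030883789062)
```

Run:
```python
from h import *
a=cv2.imread('pics/top1.png')[60:440,60:600]; b=cv2.imread('pics/side1.png')
a=cv2.resize(a,(400,281)); b=cv2.resize(b,(400,300))
p=viewer.grab_frame("top")
# crop around rack + stand
X=np.array([[.43,-.23,.05],[.62,.3,.05],[.43,.3,.05],[.62,-.23,.05]])@np.array(p["R"]).T+p["t"]
u=X[:,0]/X[:,2]*p["fx"]+p["cx"]; v=X[:,1]/X[:,2]*p["fy"]+p["cy"]
print(u.min(),u.max(),v.min(),v.max())
c=p["color"][int(max(v.min(),0)):int(v.max()),int(max(u.min(),0)):int(u.max()),::-1]
s=min(800/c.shape[1],600/c.shape[0]); print(s)
cv2.imwrite('pics/crop.png',cv2.resize(c,None,fx=s*.999,fy=s*.999,interpolation=cv2.INTER_CUBIC))
# rack direction: high flat points
c=cloud(p); m=(abs(c[:,2]-.05)<.006)&(c[:,0]>.44)&(c[:,0]<.62)&(c[:,1]<.03)&(c[:,1]>-.25)
q=c[m]; print(len(q),np.median(q[:,2]),cv2.minAreaRect((q[:,:2]*1000).astype(np.float32)))
# stand surface
m=(c[:,0]>.42)&(c[:,0]<.65)&(c[:,1]>.08)&(c[:,1]<.32)&(c[:,2]>.010)&(c[:,2]<.022); q=c[m]
print(len(q),np.median(q[:,2]),cv2.minAreaRect((q[:,:2]*1000).astype(np.float32)))
```

```text
185.6841350629209 418.38219947821244 178.58095959246106 273.0103687686576
3.4334763948497855
2616 0.04969327020489071 ((524.7784423828125, -98.53097534179688), (203.3397674560547, 92.6871109008789), 81.1059799194336)
1719 0.01597568601076105 ((557.0009155273438, 209.28466796875), (172.64279174804688, 184.82334899902344), 89.6513442993164)
```

View pics/crop.png

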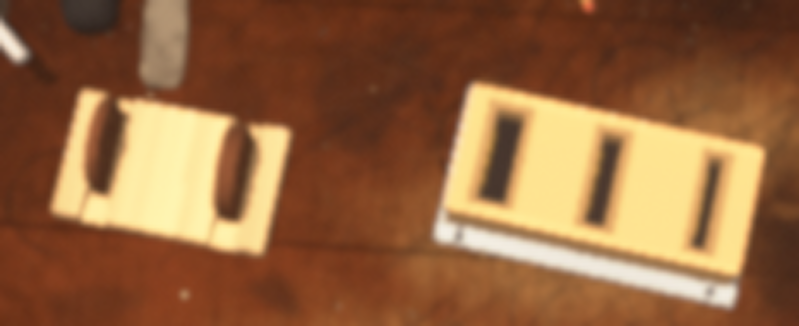

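View pics/side1.png

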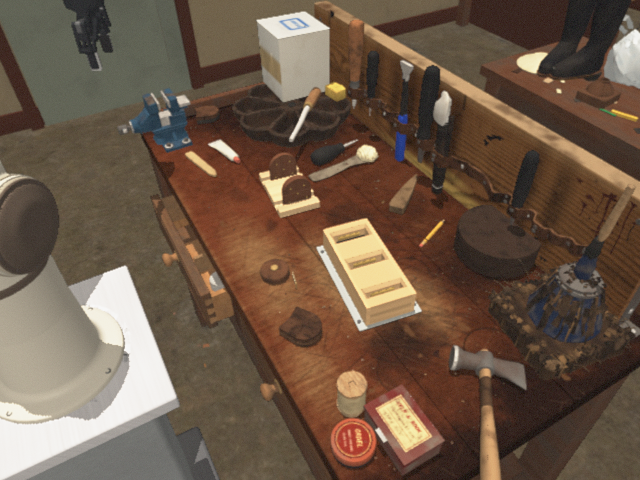

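The top crop shows the stand at left with lifts at about (105,145) and (235,170), and the rack at right with its three slots narrowing rightwards. The side view agrees: the spool, heel and tape measure sit in front (-x) of the rack. I'm taking the thick lift to be the one at y≈.154 and will check that by its grip width.

```bash
cat >> h.py <<'E'
def go(x,y,z,yaw=None):
    "total shift (cm, tool axes), then turn, to TCP x,y,z with tool y at 90deg+yaw"
    o=status.get_obs(); R=Ro.from_rotvec(o["tool_rot"]).as_matrix()
    d=R.T@(np.array([x,y,z])-o["position"])*100
    t=np.zeros(3)
    if yaw is not None:
        ty=np.array([-np.sin(yaw),np.cos(yaw),0]); tz=np.array([0,0,-1.]); W=np.c_[np.cross(ty,tz),ty,tz]
        t=Ro.from_matrix(R.T@W).as_rotvec()
    print("shift cm",d.round(2),"turn",t.round(3),"t",o["clock"],"F",np.round(o["force"],1),"grip",o["grip_width"])
E
python3 - <<'E'
from h import *
go(.515,.1545,.19,np.radians(-6.6))
E
```

```text
shift cm [-39.37 -20.88   6.03] turn [ 0.    -0.    -0.343] t 1.25 F [ 1.6 -0.2 -0.8] grip 0.9988387275294446
```

{"method": "apply_moves", "body": {
  "targets": [
    [-3.28, -1.74, 0.5, 0, 0, 0, 60],
    [-3.28, -1.74, 0.5, 0, 0, 0, 60],
    [-3.28, -1.74, 0.5, 0, 0, 0, 60],
    [-3.28, -1.74, 0.5, 0, 0, 0, 60],
    [-3.28, -1.74, 0.5, 0, 0, 0, 60],
    [-3.28, -1.74, 0.5, 0, 0, 0, 60],
    [-3.28, -1.74, 0.5, 0, 0, 0, 60],
    [-3.28, -1.74, 0.5, 0, 0, 0, 60]
  ]
}}

```text
clock: 1.92
position: [0.4288, 0.2734, 0.2103]
tool_rot: [0.713, 3.059, 0.001]
force: [0.1, 0.9, -0.2]
grip_width: 0.599
grasp_force: 0.0
```

{"method": "apply_moves", "body": {
  "targets": [
    [-3.28, -1.74, 0.5, 0, 0, 0, 60],
    [-3.28, -1.74, 0.5, 0, 0, 0, 60],
    [-3.28, -1.74, 0.5, 0, 0, 0, 60],
    [-3.28, -1.74, 0.5, 0, 0, 0, 60],
    [0, 0, 0, 0, 0, -0.115, 60],
    [0, 0, 0, 0, 0, -0.115, 60],
    [0, 0, 0, 0, 0, -0.114, 60],
    [0, 0, 0, 0, 0, 0, 60]
  ]
}}

```text
clock: 2.58
position: [0.5151, 0.1542, 0.1902]
tool_rot: [-0.175, -3.137, -0.0]
force: [0.3, -0.1, -0.3]
grip_width: 0.602
grasp_force: 0.0
```

Run:
```python
from h import *
go(.515,.1545,.064,np.radians(-6.6))
# rack fit from both cams, low-noise
for n in("top","side"):
    p=viewer.grab_frame(n); c=cloud(p); m=(abs(c[:,2]-.05)<.004)&(c[:,0]>.44)&(c[:,0]<.62)&(c[:,1]<.03)&(c[:,1]>-.25)
    q=c[m]; print(n,len(q),np.median(q[:,2]),cv2.minAreaRect((q[:,:2]*1000).astype(np.float32)))
    m=(c[:,0]>.44)&(c[:,0]<.62)&(c[:,1]>.1)&(c[:,1]<.28)&(abs(c[:,2]-.016)<.004); q=c[m]; print("stand",cv2.minAreaRect((q[:,:2]*1000).astype(np.float32)))
```

```text
shift cm [1.000e-02 3.000e-02 1.262e+01] turn [ 0.    -0.     0.004] t 2.5833 F [ 0.3 -0.1 -0.3] grip 0.6018134668343331
top 2268 0.049722019763023456 ((524.4852294921875, -98.41822814941406), (203.3568115234375, 91.66498565673828), 80.9785385131836)
stand ((517.43115234375, 201.38967895507812), (149.94773864746094, 88.93170928955078), 82.35371398925781)
side 3440 0.04964952235685119 ((524.2173461914062, -100.47306823730469), (206.97689819335938, 92.05264282226562), 80.68687438964844)
stand ((541.7639770507812, 202.12396240234375), (167.2364044189453, 140.36785888671875), 83.33560943603516)
```

{"method": "apply_moves", "body": {
  "targets": [
    [0, 0, 3, 0, 0, -0.01, 60],
    [0, 0, 3, 0, 0, 0, 60],
    [0, 0, 3, 0, 0, 0, 60],
    [0, 0, 2, 0, 0, 0, 60],
    [0, 0, 1, 0, 0, 0, 60],
    [0, 0, 0.6, 0, 0, 0, 60],
    [0, 0, 0, 0, 0, 0, 60]
  ]
}}

```text
clock: 3.27
position: [0.5146, 0.1546, 0.0638]
tool_rot: [-0.164, -3.136, 0.0]
force: [-0.7, 0.1, 0.6]
grip_width: 0.602
grasp_force: 0.0
```

{"method": "apply_moves", "body": {
  "targets": [
    [0, 0, 0, 0, 0, 0, 5],
    [0, 0, 0, 0, 0, 0, 5],
    [0, 0, 0, 0, 0, 0, 5],
    [0, 0, 0, 0, 0, 0, 5],
    [0, 0, 0, 0, 0, 0, 5],
    [0, 0, 0, 0, 0, 0, 5],
    [0, 0, 0, 0, 0, 0, 5],
    [0, 0, 0, 0, 0, 0, 5]
  ],
  "squeeze": 60
}}

```text
clock: 3.93
position: [0.5163, 0.1546, 0.0659]
tool_rot: [0.163, 3.134, 0.001]
force: [0.1, -0.3, 7.4]
grip_width: 0.156
grasp_force: 59.3
```

{"method": "apply_moves", "body": {
  "targets": [
    [0, 0, -0.3, 0, 0, 0, 5],
    [0, 0, -1, 0, 0, 0, 5],
    [0, 0, -2, 0, 0, 0, 5],
    [0, 0, -3, 0, 0, 0, 5],
    [0, 0, -3, 0, 0, 0, 5],
    [0, 0, 0, 0, 0, 0, 5]
  ]
}}

```text
clock: 4.43
position: [0.5188, 0.1549, 0.1645]
tool_rot: [0.162, 3.126, 0.002]
force: [1.0, -0.5, -0.8]
grip_width: 0.147
grasp_force: 58.5
```

Run:
```python
from h import *
go(.5245,-.0995,.15,np.radians(-9.1))
o=status.get_obs(); print(o["position"],o["tool_rot"])
```

```text
shift cm [ -3.18 -25.25   1.43] turn [0.002 0.011 0.055] t 4.4333 F [ 1.  -0.5 -0.8] grip 0.14729046288959935
[0.51879962 0.15490777 0.16446715] [1.62069753e-01 3.12592170e+00 2.20435292e-03]
```

{"method": "apply_moves", "body": {
  "targets": [
    [-0.45, -3.6, 0, 0, 0, 0, 5],
    [-0.45, -3.6, 0, 0, 0, 0, 5],
    [-0.45, -3.6, 0, 0, 0, 0, 5],
    [-0.45, -3.6, 0, 0, 0, 0, 5],
    [-0.45, -3.6, 0, 0, 0, 0, 5],
    [-0.45, -3.6, 0, 0, 0, 0, 5],
    [-0.45, -3.6, 1.3, 0, 0.011, 0.055, 5],
    [0, 0, 0, 0, 0, 0, 5]
  ]
}}

```text
clock: 5.1
position: [0.5194, -0.1049, 0.1432]
tool_rot: [-0.26, -3.118, 0.003]
force: [0.6, 0.1, -1.1]
grip_width: 0.148
grasp_force: 58.9
```

Run:
```python
from h import *
go(.5245,-.0995,.15,np.radians(-9.1))
o=status.get_obs(); print(o["position"],o["tool_rot"])
for n in("top","side"):
    p=viewer.grab_frame(n); save(p,n+"2.png")
    X=np.array([.52,-.1,.1])@np.array(p["R"]).T+p["t"]; u=int(X[0]/X[2]*p["fx"]+p["cx"]); v=int(X[1]/X[2]*p["fy"]+p["cy"])
    cr=p["color"][max(v-60,0):v+60,max(u-80,0):u+80,::-1]; cv2.imwrite(f'pics/{n}2c.png',cv2.resize(cr,None,fx=5,fy=5,interpolation=cv2.INTER_CUBIC))
    for t in("lift_thick_centre","slot_mid"): print(n,t,[(np.round(a["at"],4),round(a["p"],2)) for a in place_of(p,t)[:2]])
    s=silhouettes(p,"lift_thick")[0]; c=cloud(p,s["pixels"]); print(s["p"],len(c),np.percentile(c,[2,50,98],axis=0).round(4).tolist())
    # in rack frame
    yaw=np.radians(-9.1); e=np.array([np.cos(yaw),np.sin(yaw)]); f=np.array([-e[1],e[0]])
    q=c[:,:2]-[.5245,-.0995]; print("along x",np.percentile(q@e,[1,5,50,95,99]).round(4),"y",np.percentile(q@f,[2,50,98]).round(4))
```

```text
shift cm [-0.41  0.62 -0.68] turn [-0.003 -0.012 -0.007] t 5.1 F [ 0.6  0.1 -1.1] grip 0.14828879416081595
[ 0.51938373 -0.10492059  0.14322031] [-2.59923313e-01 -3.11839592e+00  2.50727007e-03]
top lift_thick_centre [(array([ 0.3731, -0.3011, -0.0008]), 0.42)]
top slot_mid []Traceback (most recent call last):
  File "<stdin>", line 9, in <module>
IndexError: list index out of range
```

```bash
cat > look.py <<'E'
from h import *
import sys
def look(lift,slot,tag,n="side",c0=(.5245,-.0995)):
    p=viewer.grab_frame(n)
    X=np.array([c0[0],c0[1],.09])@np.array(p["R"]).T+p["t"]; u=int(X[0]/X[2]*p["fx"]+p["cx"]); v=int(X[1]/X[2]*p["fy"]+p["cy"])
    cr=p["color"][max(v-60,0):v+60,max(u-80,0):u+80,::-1]; cv2.imwrite(f'pics/{tag}.png',cv2.resize(cr,None,fx=5,fy=5,interpolation=cv2.INTER_CUBIC)); print("crop origin",u-80,v-60)
    for t in(lift+"_centre",slot): print(n,t,[(np.round(a["at"],4),round(a["p"],2)) for a in place_of(p,t)[:2]])
    for s in silhouettes(p,lift)[:2]:
        c=cloud(p,s["pixels"]); print(s["p"],len(c),np.percentile(c,[2,50,98],axis=0).round(4).tolist())
        yaw=np.radians(-9.1); e=np.array([np.cos(yaw),np.sin(yaw)]); f=np.array([-e[1],e[0]])
        q=c[:,:2]-c0; k=c[:,2]<.115; a=q[k]@e; b=q[k]@f
        if k.sum()>20: print("along x",np.percentile(a,[1,5,50,95,99]).round(4),"y",np.percentile(b,[2,50,98]).round(4),"face yaw",np.degrees(np.polyfit(a,b,1)[0]))
    o=status.get_obs(); print(o["position"],o["tool_rot"])
E
python3 - <<'E'
from look import *
look("lift_thick","slot_mid","side2c"); go(.5245,-.0995,.15,np.radians(-9.1))
E
```

```text
crop origin 286 182
side lift_thick_centre [(array([ 0.5199, -0.1016,  0.1162]), 0.87), (array([ 0.3828, -0.0214,  0.0011]), 0.61)]
side slot_mid [(array([ 0.5279, -0.1006,  0.0519]), 0.78)]
0.9 866 [[0.4867, -0.1102, 0.0829], [0.5071, -0.1034, 0.112], [0.5469, -0.0863, 0.1477]]
along x [-0.0381 -0.0376 -0.0084  0.0223  0.0386] y [-0.0089 -0.0068  0.095 ] face yaw 19.537252761356235
0.64 567 [[0.3597, -0.0344, 0.0047], [0.3832, -0.0139, 0.0152], [0.4078, 0.0144, 0.02]]
along x [-0.178  -0.1743 -0.1529 -0.1317 -0.1285] y [0.0418 0.0619 0.0912] face yaw 2.4598884635731055
[ 0.52030431 -0.09832131  0.14460936] [-2.45350356e-01 -3.12141419e+00 -8.11275295e-04]
shift cm [-0.43 -0.05 -0.54] turn [-0.    -0.011  0.002] t 5.5 F [ 0.5  0.4 -0.5] grip 0.14861684345947299
```

View pics/side2c.png

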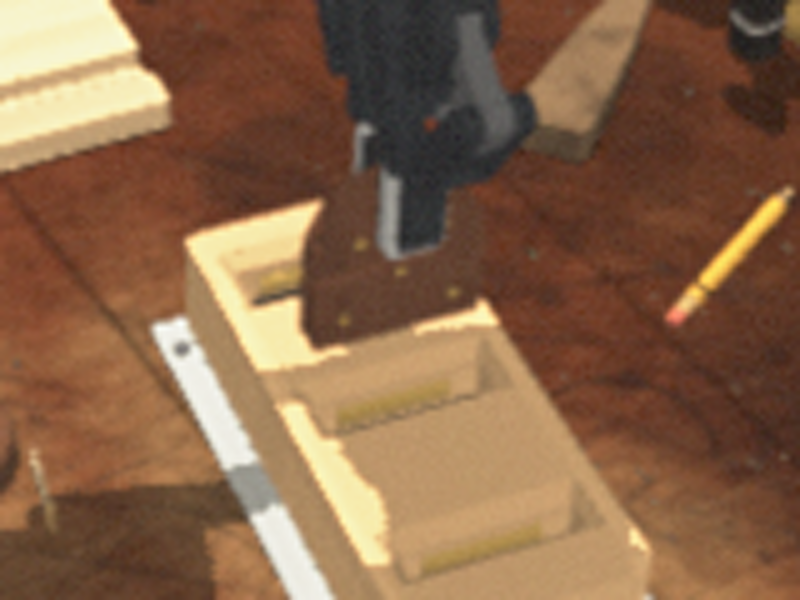

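{"method": "apply_moves", "body": {
  "targets": [
    [-0.4, -0.1, 0, 0, -0.011, 0, 5],
    [0, 0, 0, 0, 0, 0, 5],
    [0, 0, 0, 0, 0, 0, 5],
    [0, 0, 0, 0, 0, 0, 5]
  ]
}}

```text
clock: 5.83
position: [0.524, -0.1009, 0.1443]
tool_rot: [0.249, 3.132, -0.001]
force: [0.3, 0.6, -1.2]
grip_width: 0.152
grasp_force: 58.9
```

```bash
cat > hand.py <<'E'
from h import *
def hand(lift,slotname,c0,yaw=np.radians(-9.1)):
    p=viewer.grab_frame("side"); e=np.array([np.cos(yaw),np.sin(yaw)]); f=np.array([-e[1],e[0]])
    for t in(lift+"_centre",slotname):
        for a in place_of(p,t)[:1]: d=np.array(a["at"])[:2]-c0; print(t,round(a["p"],2),np.round([d@e,d@f,a["at"][2]],4))
    s=silhouettes(p,lift)[0]; c=cloud(p,s["pixels"]); q=c[:,:2]-c0; a=q@e; b=q@f; z=c[:,2]
    k=(abs(b-np.median(b))<.006); zb=np.percentile(z[k],1); print("bottom",zb,"face y",np.median(b))
    for lo in(.004,.012,.020):
        m=k&(z>zb+lo)&(z<zb+lo+.008); print(m.sum(),"x range",a[m].min().round(4),a[m].max().round(4),"mid",((a[m].min()+a[m].max())/2).round(4),"b",np.median(b[m]).round(4),"slope",np.degrees(np.polyfit(a[m],b[m],1)[0]).round(2))
    o=status.get_obs(); d=o["position"][:2]-c0; print("tcp rack",np.round([d@e,d@f,o["position"][2]],4))
E
python3 - <<'E'
from hand import *
hand("lift_thick","slot_mid",np.array([.5245,-.0995])); go(.5245,-.0995,.15,np.radians(-9.1))
E
```

```text
lift_thick_centre 0.56 [-0.0027 -0.0006  0.1174]
slot_mid 0.92 [ 0.0028 -0.0023  0.0492]
bottom 0.08471158596516802 face y -0.00808950861856395
116 x range -0.0335 0.0292 mid -0.0022 b -0.0087 slope -0.44
115 x range -0.0331 0.0281 mid -0.0025 b -0.0085 slope -0.64
118 x range -0.0331 0.0293 mid -0.0019 b -0.0084 slope -0.58
tcp rack [-0.0004 -0.0016  0.1442]
shift cm [-0.04  0.16 -0.58] turn [-0. -0. -0.] t 6.0333 F [ 0.1  0.6 -1.4] grip 0.15576816360732673
```

{"method": "apply_moves", "body": {
  "targets": [
    [-0.22, 0.1, 0.5, 0, 0, 0, 5],
    [0, 0, 1, 0, 0, 0, 5],
    [0, 0, 1, 0, 0, 0, 5],
    [0, 0, 0.7, 0, 0, 0, 5],
    [0, 0, 0, 0, 0, 0, 5],
    [0, 0, 0, 0, 0, 0, 5]
  ]
}}

```text
clock: 6.53
position: [0.5256, -0.1001, 0.1111]
tool_rot: [-0.249, -3.13, -0.001]
force: [0.8, -0.2, -0.4]
grip_width: 0.152
grasp_force: 58.9
```

Run:
```python
from hand import *
hand("lift_thick","slot_mid",np.array([.5245,-.0995])); go(.5245,-.0995,.15,np.radians(-9.1))
from look import look
look("lift_thick","slot_mid","side3c")
```

```text
slot_mid 0.59 [ 0.004  -0.0016  0.0518]
bottom 0.05240215980375965 face y -0.007135805131595243
105 x range -0.0314 0.0293 mid -0.0011 b -0.0074 slope -1.09
107 x range -0.0319 0.027 mid -0.0025 b -0.0073 slope -1.04
108 x range -0.0319 0.0296 mid -0.0012 b -0.0073 slope -0.25
tcp rack [ 0.0023 -0.0007  0.1128]
shift cm [ 0.23  0.07 -3.72] turn [-0.001  0.001 -0.   ] t 6.7333 F [ 0.6  0.1 -1.4] grip 0.14894175316170874
crop origin 286 182
side lift_thick_centre [(array([ 0.5236, -0.1006,  0.0846]), 0.64)]
side slot_mid [(array([ 0.5305, -0.1009,  0.0525]), 0.57)]
0.76 791 [[0.4941, -0.1124, 0.0508], [0.514, -0.1053, 0.0797], [0.5526, -0.0908, 0.1162]]
along x [-0.0304 -0.0297 -0.0095  0.0277  0.0305] y [-0.0098 -0.0074  0.0056] face yaw -3.458245002977859
0.4 580 [[0.3588, -0.0343, 0.0038], [0.3823, -0.0148, 0.0153], [0.4072, 0.0123, 0.0207]]
along x [-0.1786 -0.1754 -0.1538 -0.1321 -0.1284] y [0.042  0.0608 0.0888] face yaw -0.4333445927729887
[ 0.52648811 -0.10046161  0.11261239] [ 2.49114606e-01  3.13107166e+00 -7.61151250e-04]
```

View pics/side3c.png

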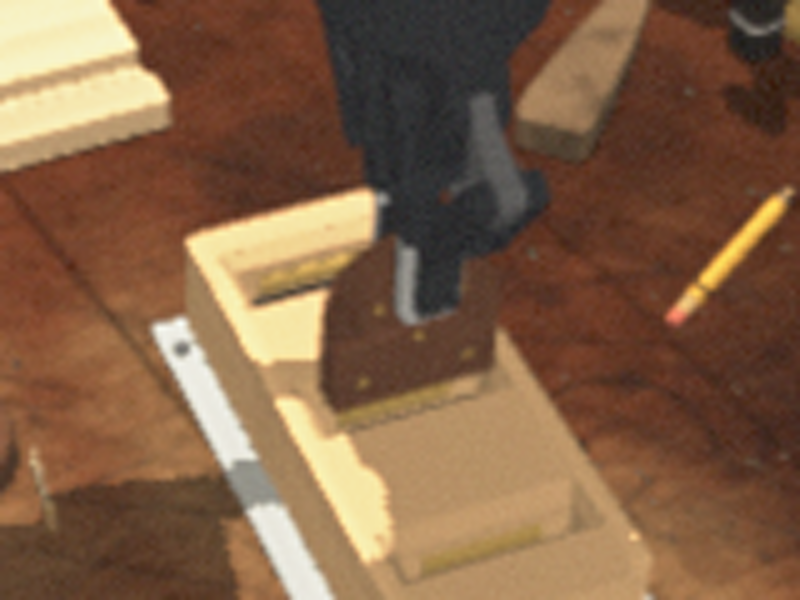

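The side crop shows the lift's lower edge running from about (325,405) to (493,370), just over the middle slot's mouth and centred to roughly 1–2 mm. I'll nudge it 1 mm in +x and start inserting.

{"method": "apply_moves", "body": {
  "targets": [
    [-0.12, 0, 0.2, 0, 0, 0, 5],
    [0, 0, 0.2, 0, 0, 0, 5],
    [0, 0, 0.2, 0, 0, 0, 5],
    [0, 0, 0.1, 0, 0, 0, 5],
    [0, 0, 0, 0, 0, 0, 5]
  ]
}}

```text
clock: 7.35
position: [0.5271, -0.1004, 0.1048]
tool_rot: [-0.249, -3.131, 0.0]
force: [-0.3, -0.5, -1.4]
grip_width: 0.147
grasp_force: 58.9
```

{"method": "apply_moves", "body": {
  "targets": [
    [0, 0, 0.1, 0, 0, 0, 5],
    [0, 0, 0.1, 0, 0, 0, 5],
    [0, 0, 0.1, 0, 0, 0, 5],
    [0, 0, 0, 0, 0, 0, 5]
  ]
}}

```text
clock: 7.68
position: [0.5273, -0.1005, 0.102]
tool_rot: [-0.249, -3.131, 0.0]
force: [1.1, -0.4, -0.8]
grip_width: 0.15
grasp_force: 58.9
```

{"method": "apply_moves", "body": {
  "targets": [
    [0, 0, 0.1, 0, 0, 0, 5],
    [0, 0, 0.1, 0, 0, 0, 5],
    [0, 0, 0.1, 0, 0, 0, 5],
    [0, 0, 0, 0, 0, 0, 5]
  ]
}}

```text
clock: 8.02
position: [0.5273, -0.1005, 0.099]
tool_rot: [-0.249, -3.131, 0.0]
force: [-0.7, 0.7, -0.3]
grip_width: 0.153
grasp_force: 58.9
```

{"method": "apply_moves", "body": {
  "targets": [
    [0, 0, 0.1, 0, 0, 0, 5],
    [0, 0, 0.1, 0, 0, 0, 5],
    [0, 0, 0.1, 0, 0, 0, 5],
    [0, 0, 0, 0, 0, 0, 5]
  ]
}}

```text
clock: 8.35
position: [0.5277, -0.1011, 0.0965]
tool_rot: [0.249, 3.131, -0.002]
force: [-0.4, -2.0, 0.2]
grip_width: 0.151
grasp_force: 59.2
```

{"method": "apply_moves", "body": {
  "targets": [
    [0, 0, 0.1, 0, 0, 0, 5],
    [0, 0, 0.1, 0, 0, 0, 5],
    [0, 0, 0.1, 0, 0, 0, 5],
    [0, 0, 0, 0, 0, 0, 5]
  ]
}}

```text
clock: 8.68
position: [0.5276, -0.1008, 0.0931]
tool_rot: [0.249, 3.131, -0.001]
force: [1.0, -1.9, -1.1]
grip_width: 0.153
grasp_force: 58.9
```

{"method": "apply_moves", "body": {
  "targets": [
    [0, 0, 0.05, 0, 0, 0, 5],
    [0, 0, 0.05, 0, 0, 0, 5],
    [0, 0, 0.05, 0, 0, 0, 5],
    [0, 0, 0, 0, 0, 0, 5]
  ]
}}

```text
clock: 9.02
position: [0.5275, -0.1006, 0.0916]
tool_rot: [0.249, 3.132, -0.001]
force: [0.5, -2.7, -0.2]
grip_width: 0.15
grasp_force: 59.0
```

{"method": "apply_moves", "body": {
  "targets": [
    [0, 0, 0.05, 0, 0, 0, 5],
    [0, 0, 0.05, 0, 0, 0, 5],
    [0, 0, 0.05, 0, 0, 0, 5],
    [0, 0, 0, 0, 0, 0, 5]
  ]
}}

```text
clock: 9.35
position: [0.5274, -0.1006, 0.0901]
tool_rot: [-0.249, -3.132, 0.0]
force: [-1.0, -2.9, -0.2]
grip_width: 0.149
grasp_force: 59.0
```

{"method": "apply_moves", "body": {
  "targets": [
    [0, 0, 0.04, 0, 0, 0, 5],
    [0, 0, 0.04, 0, 0, 0, 5],
    [0, 0, 0.04, 0, 0, 0, 5],
    [0, 0, 0, 0, 0, 0, 5]
  ]
}}

```text
clock: 9.68
position: [0.5274, -0.1006, 0.089]
tool_rot: [-0.249, -3.132, 0.0]
force: [-0.1, -2.5, -0.8]
grip_width: 0.151
grasp_force: 59.0
```

{"method": "apply_moves", "body": {
  "targets": [
    [0, 0, 0.04, 0, 0, 0, 5],
    [0, 0, 0.04, 0, 0, 0, 5],
    [0, 0, 0.04, 0, 0, 0, 5],
    [0, 0, 0, 0, 0, 0, 5]
  ]
}}

```text
clock: 10.02
position: [0.5274, -0.1006, 0.0877]
tool_rot: [-0.249, -3.132, 0.0]
force: [-0.1, -2.0, 0.6]
grip_width: 0.151
grasp_force: 59.0
```

{"method": "apply_moves", "body": {
  "targets": [
    [0, 0, 0.04, 0, 0, 0, 5],
    [0, 0, 0.04, 0, 0, 0, 5],
    [0, 0, 0.04, 0, 0, 0, 5],
    [0, 0, 0, 0, 0, 0, 5]
  ]
}}

```text
clock: 10.35
position: [0.5275, -0.1006, 0.0871]
tool_rot: [-0.249, -3.131, 0.0]
force: [-1.4, -2.0, 4.6]
grip_width: 0.15
grasp_force: 59.9
```

{"method": "apply_moves", "body": {
  "targets": [
    [0, 0, 0.04, 0, 0, 0, 5],
    [0, 0, 0.03, 0, 0, 0, 5],
    [0, 0, 0, 0, 0, 0, 5]
  ]
}}

```text
clock: 10.6
position: [0.5276, -0.1006, 0.0868]
tool_rot: [-0.249, -3.132, 0.001]
force: [-3.4, -1.8, 7.9]
grip_width: 0.149
grasp_force: 60.3
```

{"method": "apply_moves", "body": {
  "targets": [
    [0, 0, 0.05, 0, 0, 0, 5],
    [0, 0, 0.04, 0, 0, 0, 5],
    [0, 0, 0, 0, 0, 0, 5]
  ]
}}

```text
clock: 10.85
position: [0.5276, -0.1007, 0.0864]
tool_rot: [-0.249, -3.131, 0.001]
force: [-5.2, 0.2, 11.2]
grip_width: 0.149
grasp_force: 60.8
```

{"method": "apply_moves", "body": {
  "targets": [
    [0, 0, 0.03, 0, 0, 0, 5],
    [0, 0, 0, 0, 0, 0, 5],
    [0, 0, 0, 0, 0, 0, 5],
    [0, 0, 0, 0, 0, 0, 5],
    [0, 0, 0, 0, 0, 0, 5],
    [0, 0, 0, 0, 0, 0, 5],
    [0, 0, 0, 0, 0, 0, 5]
  ]
}}

```text
clock: 11.43
position: [0.5276, -0.1007, 0.0863]
tool_rot: [-0.249, -3.131, 0.001]
force: [-5.4, -0.6, 12.2]
grip_width: 0.153
grasp_force: 61.0
```

{"method": "apply_moves", "body": {
  "targets": [
    [0, 0, -0.1, 0, 0, 0, 5],
    [0, 0, -0.1, 0, 0, 0, 5],
    [0, 0, 0, 0, 0, 0, 35],
    [0, 0, 0, 0, 0, 0, 35],
    [0, 0, 0, 0, 0, 0, 35],
    [0, 0, 0, 0, 0, 0, 35],
    [0, 0, 0, 0, 0, 0, 35]
  ]
}}

```text
clock: 12.02
position: [0.5273, -0.1003, 0.0864]
tool_rot: [-0.249, -3.131, -0.0]
force: [0.5, 0.3, -0.1]
grip_width: 0.352
grasp_force: 0.0
```

{"method": "apply_moves", "body": {
  "targets": [
    [0, 0, -1, 0, 0, 0, 35],
    [0, 0, -2, 0, 0, 0, 35],
    [0, 0, -3, 0, 0, 0, 60],
    [0, 0, -3, 0, 0, 0, 60],
    [0, 0, -1, 0, 0, 0, 60],
    [0, 0, 0, 0, 0, 0, 60]
  ]
}}

```text
clock: 12.52
position: [0.5297, -0.1014, 0.1909]
tool_rot: [0.248, 3.124, -0.004]
force: [-0.5, -0.1, -0.9]
grip_width: 0.6
grasp_force: 0.0
```

Run:
```python
from look import *
look("lift_thick","slot_mid","side4c")
from hand import hand
hand("lift_thick","slot_mid",np.array([.5245,-.0995]))
go(.526,.246,.19,np.radians(-7))
```

```text
crop origin 286 182
side lift_thick_centre [(array([ 0.5265, -0.1055,  0.0608]), 0.92)]
side slot_mid [(array([ 0.5267, -0.1004,  0.0564]), 0.96)]
0.9 768 [[0.4949, -0.1131, 0.0454], [0.5207, -0.1069, 0.0716], [0.5512, -0.093, 0.0938]]
along x [-0.0297 -0.0285 -0.0027  0.0259  0.0298] y [-0.0107 -0.0082  0.0036] face yaw -1.7602182096830408
[ 0.52627036 -0.10005381  0.18472462] [-2.48980427e-01 -3.12824325e+00 -1.46185158e-03]
lift_thick_centre 0.92 [ 0.0022 -0.0012  0.0598]
slot_mid 0.56 [ 0.0035 -0.0013  0.0473]
bottom 0.04403443658695395 face y -0.008337204984416187
108 x range -0.0297 0.0317 mid 0.001 b -0.0087 slope -0.74
107 x range -0.0296 0.0309 mid 0.0007 b -0.0087 slope -1.02
117 x range -0.029 0.0304 mid 0.0007 b -0.0087 slope -0.79
tcp rack [ 0.0024 -0.0004  0.1854]
shift cm [ 5.55 34.18 -0.44] turn [ 0.    -0.002 -0.037] t 12.9167 F [ 0.8 -0.4  0.1] grip 0.5962336173073678
```

View pics/side4c.png

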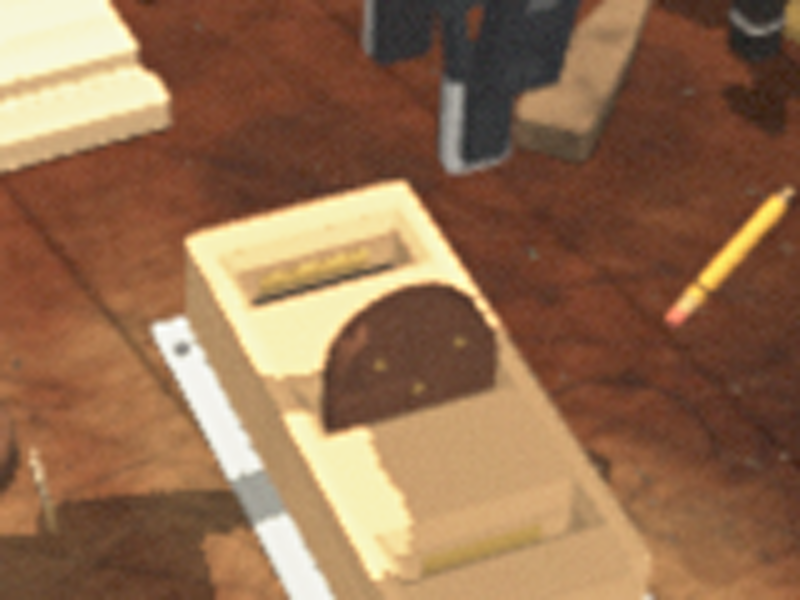

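The picture shows the thick lift upright in the middle slot, its dome at about (410,350), released. Next is the thin lift.

{"method": "apply_moves", "body": {
  "targets": [
    [0.605, 3.8, 0, 0, 0, 0, 60],
    [0.605, 3.8, 0, 0, 0, 0, 60],
    [0.605, 3.8, 0, 0, 0, 0, 60],
    [0.605, 3.8, 0, 0, 0, 0, 60],
    [0.605, 3.8, 0, 0, 0, 0, 60],
    [0.605, 3.8, 0, 0, 0, 0, 60],
    [0.605, 3.8, 0, 0, 0, 0, 60],
    [0.605, 3.8, 0, 0, 0, 0, 60]
  ]
}}

```text
clock: 13.58
position: [0.5271, 0.2092, 0.1861]
tool_rot: [-0.249, -3.131, 0.001]
force: [0.4, 0.1, -0.7]
grip_width: 0.6
grasp_force: 0.0
```

{"method": "apply_moves", "body": {
  "targets": [
    [0.605, 3.8, 0, 0, 0, -0.037, 60],
    [0, 0, 0, 0, 0, 0, 60],
    [0, 0, 0, 0, 0, 0, 60],
    [0, 0, 0, 0, 0, 0, 60],
    [0, 0, 0, 0, 0, 0, 60]
  ]
}}

```text
clock: 14.0
position: [0.5278, 0.2446, 0.1863]
tool_rot: [-0.193, -3.135, 0.001]
force: [0.4, -0.3, 0.2]
grip_width: 0.607
grasp_force: 0.0
```

Run:
```python
from h import *
go(.527,.246,.066,np.radians(-7))
```

```text
shift cm [ 0.09  0.14 12.03] turn [-0.001 -0.001 -0.001] t 14.0 F [ 0.4 -0.3  0.2] grip 0.6072690443562969
```

{"method": "apply_moves", "body": {
  "targets": [
    [0.09, 0.14, 3, 0, 0, 0, 60],
    [0, 0, 3, 0, 0, 0, 60],
    [0, 0, 3, 0, 0, 0, 60],
    [0, 0, 2, 0, 0, 0, 60],
    [0, 0, 1, 0, 0, 0, 60],
    [0, 0, 0, 0, 0, 0, 60],
    [0, 0, 0, 0, 0, 0, 60]
  ]
}}

```text
clock: 14.58
position: [0.5276, 0.2465, 0.0672]
tool_rot: [0.193, 3.135, -0.0]
force: [0.2, -0.8, 1.3]
grip_width: 0.603
grasp_force: 0.0
```

{"method": "apply_moves", "body": {
  "targets": [
    [0, 0, 0, 0, 0, 0, 2],
    [0, 0, 0, 0, 0, 0, 2],
    [0, 0, 0, 0, 0, 0, 2],
    [0, 0, 0, 0, 0, 0, 2],
    [0, 0, 0, 0, 0, 0, 2],
    [0, 0, 0, 0, 0, 0, 2],
    [0, 0, 0, 0, 0, 0, 2],
    [0, 0, 0, 0, 0, 0, 2]
  ],
  "squeeze": 60
}}

```text
clock: 15.25
position: [0.528, 0.2474, 0.0679]
tool_rot: [0.191, 3.134, 0.0]
force: [-1.3, -0.8, 5.5]
grip_width: 0.091
grasp_force: 63.2
```

{"method": "apply_moves", "body": {
  "targets": [
    [0, 0, -0.3, 0, 0, 0, 2],
    [0, 0, -1, 0, 0, 0, 2],
    [0, 0, -2, 0, 0, 0, 2],
    [0, 0, -3, 0, 0, 0, 2],
    [0, 0, -2, 0, 0, 0, 2],
    [0, 0, 0, 0, 0, 0, 2],
    [0, 0, 0, 0, 0, 0, 2],
    [0, 0, 0, 0, 0, 0, 2]
  ]
}}

```text
clock: 15.92
position: [0.5263, 0.2471, 0.1488]
tool_rot: [-0.191, -3.134, 0.001]
force: [-0.9, 0.0, -1.7]
grip_width: 0.089
grasp_force: 62.3
```

Run:
```python
from h import *
go(.513,-.1712,.151,np.radians(-9.1))
```

```text
shift cm [ -3.76 -41.68  -0.19] turn [-0.001 -0.002  0.037] t 15.9167 F [-0.9  0.  -1.7] grip 0.08885226498030839
```

{"method": "apply_moves", "body": {
  "targets": [
    [0, 0, -3, 0, 0, 0, 2],
    [0, 0, -2, 0, 0, 0, 2],
    [-0.342, -3.79, 0, 0, 0, 0, 2],
    [-0.342, -3.79, 0, 0, 0, 0, 2],
    [-0.342, -3.79, 0, 0, 0, 0, 2],
    [-0.342, -3.79, 0, 0, 0, 0, 2],
    [-0.342, -3.79, 0, 0, 0, 0, 2],
    [-0.342, -3.79, 0, 0, 0, 0, 2]
  ]
}}

```text
clock: 16.58
position: [0.5182, 0.0177, 0.1978]
tool_rot: [-0.19, -3.132, -0.0]
force: [0.8, -0.2, 0.1]
grip_width: 0.09
grasp_force: 62.3
```

{"method": "apply_moves", "body": {
  "targets": [
    [-0.342, -3.79, 0, 0, 0, 0, 2],
    [-0.342, -3.79, 0, 0, 0, 0, 2],
    [-0.342, -3.79, 0, 0, 0, 0, 2],
    [-0.342, -3.79, 0, 0, 0, 0, 2],
    [-0.342, -3.79, 0, 0, 0, 0.037, 2],
    [0, 0, 2, 0, 0, 0, 2],
    [0, 0, 2.7, 0, 0, 0, 2],
    [0, 0, 0, 0, 0, 0, 2]
  ]
}}

```text
clock: 17.25
position: [0.5095, -0.1695, 0.1459]
tool_rot: [-0.251, -3.12, -0.009]
force: [-0.4, 0.9, -1.0]
grip_width: 0.089
grasp_force: 62.3
```

{"method": "apply_moves", "body": {
  "targets": [
    [0, 0, 0, 0, 0, 0, 2],
    [0, 0, 0, 0, 0, 0, 2],
    [0, 0, 0, 0, 0, 0, 2],
    [0, 0, 0, 0, 0, 0, 2]
  ]
}}

```text
clock: 17.58
position: [0.5146, -0.1712, 0.1543]
tool_rot: [0.248, 3.13, -0.002]
force: [0.4, -0.3, -0.5]
grip_width: 0.087
grasp_force: 62.3
```

Run:
```python
from hand import *
hand("lift_thin","slot_narrow",np.array([.5131,-.1706])); go(.513,-.1712,.116,np.radians(-9.1))
```

```text
lift_thin_centre 0.85 [0.0019 0.     0.1249]
slot_narrow 0.7 [0.0044 0.0015 0.052 ]Traceback (most recent call last):
  File "<stdin>", line 2, in <module>
  File "hand.py", line 6, in hand
    s=silhouettes(p,lift)[0]; c=cloud(p,s["pixels"]); q=c[:,:2]-c0; a=q@e; b=q@f; z=c[:,2]
      ~~~~~~~~~~~~~~~~~~~^^^
IndexError: list index out of range
```

```bash
sed -i 's/s=silhouettes(p,lift)\[0\]; c=cloud(p,s\["pixels"\])/S=silhouettes(p,lift)+silhouettes(p,"lift_thick")+silhouettes(p,"lift_thin"); C=[cloud(p,s["pixels"]) for s in S]; C=[c for c in C if np.hypot(*(np.median(c[:,:2],axis=0)-c0))<.03]; c=C[0]/' hand.py
python3 - <<'E'
from hand import *
go(.513,-.1712,.116,np.radians(-9.1));hand("lift_thin","slot_narrow",np.array([.5131,-.1706]))
E
```

```text
shift cm [ 0.11 -0.02  3.75] turn [-0.001  0.001  0.   ] t 17.7833 F [-0.  -0.1 -1.3] grip 0.08543257908887923
lift_thin_centre 0.88 [ 0.0026 -0.0003  0.1258]
slot_narrow 0.72 [ 0.0039 -0.001   0.0529]
bottom 0.09232201370187532 face y -0.004416303830027059
122 x range -0.0309 0.0323 mid 0.0007 b -0.0045 slope -0.35
126 x range -0.0302 0.0307 mid 0.0002 b -0.0047 slope -0.45
123 x range -0.0306 0.0312 mid 0.0003 b -0.0048 slope -0.58
tcp rack [ 0.0007 -0.0004  0.1528]
```

{"method": "apply_moves", "body": {
  "targets": [
    [0, -0.05, 1, 0, 0, 0, 2],
    [0, 0, 1.5, 0, 0, 0, 2],
    [0, 0, 1, 0, 0, 0, 2],
    [0, 0, 0.3, 0, 0, 0, 2],
    [0, 0, 0, 0, 0, 0, 2],
    [0, 0, 0, 0, 0, 0, 2],
    [0, 0, 0, 0, 0, 0, 2]
  ]
}}

```text
clock: 18.67
position: [0.5141, -0.1719, 0.1154]
tool_rot: [0.249, 3.131, -0.001]
force: [-0.2, -0.2, 0.5]
grip_width: 0.088
grasp_force: 62.3
```

Run:
```python
from hand import *
hand("lift_thin","slot_narrow",np.array([.5131,-.1706])); go(.513,-.1712,.11,np.radians(-9.1))
from look import look
look("lift_thin","slot_narrow","side5c",c0=(.5131,-.1706))
```

```text
lift_thin_centre 0.66 [ 0.001  -0.0005  0.084 ]
slot_narrow 0.72 [ 0.003  -0.0003  0.0516]
bottom 0.05420087120566458 face y -0.005193519841301005
114 x range -0.0305 0.0316 mid 0.0006 b -0.0053 slope -0.63
113 x range -0.0309 0.0312 mid 0.0001 b -0.0054 slope -0.75
120 x range -0.0306 0.0318 mid 0.0006 b -0.0054 slope -0.85
tcp rack [ 0.0009 -0.001   0.1151]
shift cm [0.09 0.04 0.51] turn [-0.001  0.001  0.   ] t 18.9667 F [ 0.6 -0.3  0.3] grip 0.0920005032832424
crop origin 304 210
side lift_thin_centre [(array([ 0.516 , -0.1699,  0.086 ]), 0.7), (array([ 3.853e-01, -2.390e-02, -2.000e-04]), 0.51)]
side slot_narrow [(array([ 0.5171, -0.1706,  0.0534]), 0.65), (array([ 0.5152, -0.1709,  0.0861]), 0.2)]
0.63 760 [[0.4825, -0.1808, 0.0526], [0.5022, -0.1743, 0.0793], [0.5405, -0.1625, 0.1154]]
along x [-0.0309 -0.0299 -0.01    0.0264  0.0296] y [-0.0071 -0.0052  0.0043] face yaw -2.6078726407440866
[ 0.5136659  -0.17164918  0.11484269] [ 2.49141547e-01  3.13165625e+00 -5.53904127e-04]
```

View pics/side5c.png

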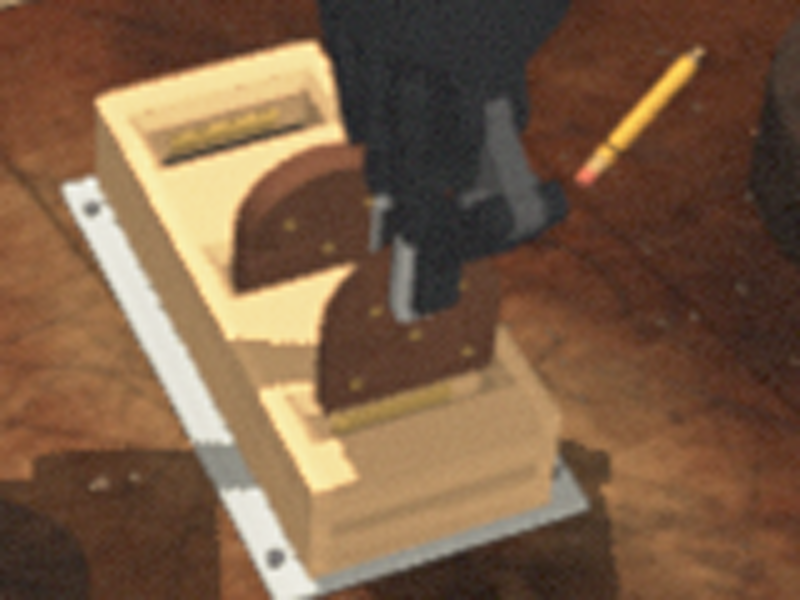

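The thin lift sits over the narrow slot, lower edge from about (320,412) to (495,365), aligned across the slot and perhaps 1 mm short in x. I'll insert it with a 1 mm nudge.

{"method": "apply_moves", "body": {
  "targets": [
    [-0.1, 0, 0.2, 0, 0, 0, 2],
    [0, 0, 0.2, 0, 0, 0, 2],
    [0, 0, 0.2, 0, 0, 0, 2],
    [0, 0, 0.2, 0, 0, 0, 2],
    [0, 0, 0.1, 0, 0, 0, 2],
    [0, 0, 0, 0, 0, 0, 2]
  ]
}}

```text
clock: 19.67
position: [0.5144, -0.1717, 0.1053]
tool_rot: [-0.249, -3.131, -0.0]
force: [0.8, -0.1, -0.5]
grip_width: 0.09
grasp_force: 62.3
```

{"method": "apply_moves", "body": {
  "targets": [
    [0, 0, 0.1, 0, 0, 0, 2],
    [0, 0, 0.1, 0, 0, 0, 2],
    [0, 0, 0.1, 0, 0, 0, 2],
    [0, 0, 0, 0, 0, 0, 2]
  ]
}}

```text
clock: 20.0
position: [0.5145, -0.1717, 0.1025]
tool_rot: [-0.249, -3.131, 0.0]
force: [-1.0, -0.5, -0.1]
grip_width: 0.087
grasp_force: 62.3
```

{"method": "apply_moves", "body": {
  "targets": [
    [0, 0, 0.1, 0, 0, 0, 2],
    [0, 0, 0.1, 0, 0, 0, 2],
    [0, 0, 0.1, 0, 0, 0, 2],
    [0, 0, 0, 0, 0, 0, 2]
  ]
}}

```text
clock: 20.33
position: [0.5147, -0.1719, 0.0997]
tool_rot: [0.249, 3.132, -0.001]
force: [-0.5, 0.2, 0.5]
grip_width: 0.094
grasp_force: 62.4
```

{"method": "apply_moves", "body": {
  "targets": [
    [0, 0, 0.1, 0, 0, 0, 2],
    [0, 0, 0.1, 0, 0, 0, 2],
    [0, 0, 0.1, 0, 0, 0, 2],
    [0, 0, 0, 0, 0, 0, 2]
  ]
}}

```text
clock: 20.67
position: [0.515, -0.1723, 0.097]
tool_rot: [0.249, 3.131, -0.002]
force: [0.5, -1.5, 1.9]
grip_width: 0.086
grasp_force: 62.5
```

{"method": "apply_moves", "body": {
  "targets": [
    [0, 0, 0.1, 0, 0, 0, 2],
    [0, 0, 0.1, 0, 0, 0, 2],
    [0, 0, 0.1, 0, 0, 0, 2],
    [0, 0, 0, 0, 0, 0, 2]
  ]
}}

```text
clock: 21.0
position: [0.5146, -0.1719, 0.0935]
tool_rot: [-0.249, -3.132, 0.001]
force: [0.6, -1.6, -0.5]
grip_width: 0.088
grasp_force: 62.3
```

Depth is about 17 mm, past the roller. Now I'll feel for the stop.

{"method": "apply_moves", "body": {
  "targets": [
    [0, 0, 0.05, 0, 0, 0, 2],
    [0, 0, 0.05, 0, 0, 0, 2],
    [0, 0, 0.05, 0, 0, 0, 2],
    [0, 0, 0, 0, 0, 0, 2]
  ]
}}

```text
clock: 21.33
position: [0.5146, -0.1718, 0.0922]
tool_rot: [-0.249, -3.131, 0.0]
force: [-0.1, -2.9, 1.1]
grip_width: 0.091
grasp_force: 62.4
```

{"method": "apply_moves", "body": {
  "targets": [
    [0, 0, 0.04, 0, 0, 0, 2],
    [0, 0, 0.04, 0, 0, 0, 2],
    [0, 0, 0.04, 0, 0, 0, 2],
    [0, 0, 0, 0, 0, 0, 2]
  ]
}}

```text
clock: 21.67
position: [0.5146, -0.1718, 0.091]
tool_rot: [-0.249, -3.132, 0.0]
force: [0.1, -1.9, 1.2]
grip_width: 0.092
grasp_force: 62.4
```

{"method": "apply_moves", "body": {
  "targets": [
    [0, 0, 0.05, 0, 0, 0, 2],
    [0, 0, 0.05, 0, 0, 0, 2],
    [0, 0, 0.05, 0, 0, 0, 2],
    [0, 0, 0, 0, 0, 0, 2]
  ]
}}

```text
clock: 22.0
position: [0.5146, -0.1718, 0.0895]
tool_rot: [-0.249, -3.132, 0.0]
force: [-0.9, -2.7, 0.2]
grip_width: 0.093
grasp_force: 62.4
```

{"method": "apply_moves", "body": {
  "targets": [
    [0, 0, 0.05, 0, 0, 0, 2],
    [0, 0, 0.05, 0, 0, 0, 2],
    [0, 0, 0.05, 0, 0, 0, 2],
    [0, 0, 0, 0, 0, 0, 2]
  ]
}}

```text
clock: 22.33
position: [0.5147, -0.1718, 0.0884]
tool_rot: [-0.249, -3.132, 0.0]
force: [-1.7, -1.8, 4.3]
grip_width: 0.093
grasp_force: 63.2
```

{"method": "apply_moves", "body": {
  "targets": [
    [0, 0, 0.05, 0, 0, 0, 2],
    [0, 0, 0.05, 0, 0, 0, 2],
    [0, 0, 0, 0, 0, 0, 2],
    [0, 0, 0, 0, 0, 0, 2]
  ]
}}

```text
clock: 22.67
position: [0.5148, -0.1719, 0.088]
tool_rot: [-0.249, -3.132, 0.001]
force: [-3.6, -1.6, 8.2]
grip_width: 0.088
grasp_force: 63.7
```

{"method": "apply_moves", "body": {
  "targets": [
    [0, 0, 0.05, 0, 0, 0, 2],
    [0, 0, 0.05, 0, 0, 0, 2],
    [0, 0, 0, 0, 0, 0, 2],
    [0, 0, 0, 0, 0, 0, 2]
  ]
}}

```text
clock: 23.0
position: [0.5148, -0.172, 0.0875]
tool_rot: [-0.249, -3.132, 0.001]
force: [-4.4, -0.2, 11.7]
grip_width: 0.09
grasp_force: 64.3
```

{"method": "apply_moves", "body": {
  "targets": [
    [0, 0, 0.02, 0, 0, 0, 2],
    [0, 0, 0, 0, 0, 0, 2],
    [0, 0, 0, 0, 0, 0, 2],
    [0, 0, 0, 0, 0, 0, 2],
    [0, 0, 0, 0, 0, 0, 2],
    [0, 0, 0, 0, 0, 0, 2],
    [0, 0, 0, 0, 0, 0, 2]
  ]
}}

```text
clock: 23.58
position: [0.5149, -0.172, 0.0875]
tool_rot: [-0.249, -3.132, 0.001]
force: [-6.2, -0.2, 13.3]
grip_width: 0.088
grasp_force: 64.5
```

{"method": "apply_moves", "body": {
  "targets": [
    [0, 0, -0.1, 0, 0, 0, 2],
    [0, 0, -0.1, 0, 0, 0, 2],
    [0, 0, 0, 0, 0, 0, 35],
    [0, 0, 0, 0, 0, 0, 35],
    [0, 0, 0, 0, 0, 0, 35],
    [0, 0, 0, 0, 0, 0, 35],
    [0, 0, 0, 0, 0, 0, 35]
  ]
}}

```text
clock: 24.17
position: [0.5144, -0.1714, 0.0874]
tool_rot: [-0.249, -3.131, -0.001]
force: [-0.6, 0.1, 0.9]
grip_width: 0.35
grasp_force: 0.0
```

{"method": "apply_moves", "body": {
  "targets": [
    [0, 0, -1, 0, 0, 0, 35],
    [0, 0, -2, 0, 0, 0, 35],
    [0, 0, -3, 0, 0, 0, 35],
    [0, 0, -3, 0, 0, 0, 35],
    [0, 0, -1, 0, 0, 0, 35],
    [0, 0, 0, 0, 0, 0, 35],
    [0, 0, 0, 0, 0, 0, 35]
  ]
}}

```text
clock: 24.75
position: [0.5147, -0.1718, 0.188]
tool_rot: [0.249, 3.131, -0.001]
force: [-0.2, -0.2, -0.1]
grip_width: 0.349
grasp_force: 0.0
```

Run:
```python
from hand import *
hand("lift_thin","slot_narrow",np.array([.5131,-.1706]))
from look import look
look("lift_thin","slot_narrow","side6c",c0=(.5131,-.1706))
```

```text
lift_thin_centre 0.68 [ 0.0007 -0.0027  0.06  ]
bottom 0.043314898776982885 face y -0.0059568737888343335
110 x range -0.0301 0.0315 mid 0.0007 b -0.0062 slope -0.7
107 x range -0.0296 0.031 mid 0.0007 b -0.0063 slope -0.54
114 x range -0.0301 0.0308 mid 0.0003 b -0.0062 slope -0.48
tcp rack [ 0.001  -0.0006  0.1864]
crop origin 304 210
side lift_thin_centre [(array([ 0.5178, -0.1736,  0.0584]), 0.88)]
side slot_narrow [(array([ 0.5169, -0.1719,  0.0497]), 0.93)]
0.26 1207 [[0.3498, -0.3205, -0.0002], [0.3649, -0.3076, 0.0538], [0.3889, -0.2799, 0.0577]]
along x [-0.1412 -0.1404 -0.1246 -0.105  -0.1003] y [-0.171  -0.1592 -0.1307] face yaw 8.22121893681179
[ 0.51449603 -0.17168474  0.18746155] [-2.49139675e-01 -3.13102306e+00 -4.32041213e-05]
```

View pics/side6c.png

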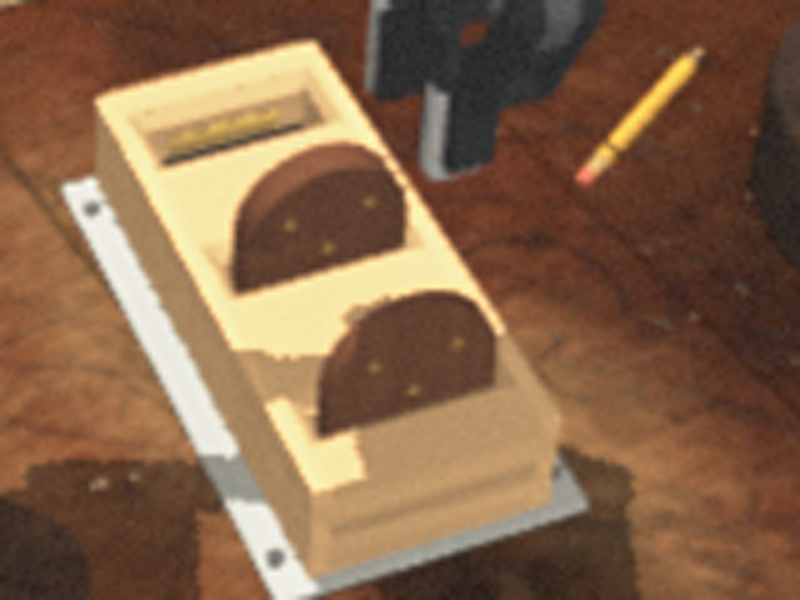

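The picture shows both lifts upright and seated, with domes at about (320,220) and (410,365), and the gripper clear above them. Handing in.

```bash
python3 -c "
from cell import workorder
print(workorder.finish_job())"
```

```text
the job is handed in; nothing more can be done
None
```

I put the thick lift in the middle slot and then the thin one in the narrowest. I bore on each at its stop with about 12–13 N for over half a second, let go, and handed the job in at about 25 s; the hand-in returned no verdict.

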